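# Space a painted panel in its tray frame and hold it against the spacer

### The job

The painted panel lies off-centre in its tray frame: stand the red-topped spacer fully down, midway along the side, in the one long gap that is wide enough for it, and let go of it. Then push the panel by its opposite edge until it sits square and flush against the spacer, with the spacer tight against the rail, and finish while still holding it pressed there with a steady push of at least 5 N. Close it up slowly and gently, as the panel marks easily (never more than 40 N on it, even for a moment), and do not disturb the blue-topped spacer, the brush jar or the paint tin.

Things in the scene. Friction and masses are not known exactly. Their poses are not given: they have to be found in the camera images.
- frame: Wooden tray frame, face up, fixed to the table on a plywood board (300 x 250 mm) with cleats. Origin: centre of the board's underside, on the table; x along the long sides, y across, z up. Black tray floor at z = 16 mm. Rails 15 mm wide, tops at z = 36; tray inside 220 (x) by 170 mm (y), so the long rails' inner faces are at y = +85 and -85. Cleats outside: z up to 24, out to y = +-118.
- panel: Loose painted panel, white edges, 200 (x) x 150 (y) x 38 mm, 0.4 to 0.7 kg; origin: centre of its underside, on the tray floor, so it stands 18 mm proud of the rails. Its centre is 4.5 to 6 mm off the frame's middle along y and it lies slightly askew: one long gap about 15 mm, the other about 5. Even gaps are 10 mm; the short ends' gaps are already right. Slides at a push of 1 to 2 N.
- spacer_red: Loose grey plastic spacer, upright in a slot of the rack: 10 mm thick (its y), blade 110 mm long (its x) and 50 mm high, on its middle a gripping tab 44 mm long; 85 mm high over all, the tab's top 15 mm red; 67 g. Origin: centre of its underside, z up to the tab. It stands by itself on its lower edge. Slick and almost rigid: once panel, spacer and rail meet, the force rises steeply, so close up at 10 to 15 mm/s.
- spacer_blue: Bystander: the same kind of spacer with a blue top, 13 mm thick, in the rack's other slot, 76 mm from the red one (centre to centre). Leave it alone. Origin: centre of its underside.
- rack: Dark wooden rack, fixed, 132 (x) by 120 (y) by 30 mm high, with two slots along its x, 16 mm wide, 22 mm deep, at y = +38 and -38 mm, either spacer in either; slot floors 8 mm above the origin, which is the centre of its underside on the table.
- brush_jar: Bystander: loose blue jar 72 mm across, 95 mm high, with brushes standing in it up to 190 mm high. Origin: centre of its underside.
- paint_tin: Bystander: loose yellow paint tin with a steel lid, 78 mm across, 87 mm high. Origin: centre of its underside.
Mind the look-alikes: they are no part of the job. Of the things shaped like the panel, the white one is meant.

How it is judged:
By the outcome, as a careful person would: the job done as asked, in the order asked, and still so for the second after the job is handed in, while the arm keeps its last pose, push and grip.
It also fails if it takes over 64 s, if anything falls off the work surface, if the arm or the gripper's body presses on something with over 40 N, if the wrist force passes 120 N, or if a joint passes its speed limit or range.

### The arm

A 6-joint arm with a two-finger parallel gripper is mounted at the origin on the work surface. World frame = base frame: x ahead of the robot, y to its left, z up, the work surface at z = 0. Lengths are in m, angles in rad, forces in N, time in s.
With the tool pointing down it reaches from about 0.425 to 1.125 m from the base axis. Payload 14.9 kg.
Tool frame: the origin (TCP) lies at the very end of the fingers, on their centre line; the grasp point (between the pads) lies robot.grasp_offset behind it (robot.grasp_offset is the distance from the TCP to the grasp point, in m); z points along the fingers, y is the line along which they close (so a half turn about z gives the same grasp; the last joint's range is limited). The gripper opens to 91 mm and grips with 3 to 60 N. Pads are 32 mm wide; open, the fingers measure 118 mm over their backs; the gripper's body (76 mm by 178 mm) begins 60 mm behind the grasp point.
Start: joints at [-1.265, 0.379, 1.734, -0, 1.028, -0.033], TCP at [0.233, -0.66, 0.214] pointing down, gripper open.
Joint ranges: [-2.77, 2.77], [-0.74, 2.19], [0, 2.66], [-1.06, 4.2], [0.31, 2.87], [-3.08, 3.08]. Speed limits (rad/s): [1.89, 1.89, 2.39, 3.14, 3.14, 3.14].

### API

Orientations are given as a unit quaternion [w, x, y, z].
In Python, from station import telemetry, vision, workorder, robot gives the robot as it stands.
- The arm moves only by the tool move_arm, never from a script. Its argument "increments" is a list of rows, each an object of numbers: "claw": the finger opening in cm, from 0 to 9.12; "x", "y", "z": the shift along the world's x, y, z in cm; "ax", "ay", "az": the turn, a rotation vector about the world's x, y, z in rad. A call has 1 to 20 rows; each row shifts and turns the commanded pose from where the row before left it; what a row does not reach is not made up. A row lasts 1/10 s, in which the tool goes at most 50 mm and 8.59 degrees, less where a joint would pass 70% of its speed; a pose out of reach is approached as far as the arm can. A call with a gripper value outside its range is refused whole. The fingers move at their own pace and stop on an object; "squeeze" is the grip in N (left out, the last holds). Time passes only in rows, so rows that do not move let the fingers close. It gives the time, the measured TCP pose, the force, the opening and the grip force at its end, in the units of the state.
- telemetry.sense(): the state, without advancing time (a new reading comes with each control period).
- vision.camera(name): name is "side" or "top" or "wrist"; returns the picture (400x640x3 uint8, blue, green, red); there is no depth.
- vision.camera_model(name): a dict with "intrinsics" (3x3 intrinsics, pixels), "R" (3x3) and "t" (3): a world point X has camera coordinates R X + t. Camera axes: x right, y down, z forward; pixel columns grow to the right and rows downward; lengths in m; the calibration is good to about 2 mm. A picture is of the moment at which its call begins: read the wrist's pose just before it. camera_model takes no time and is no camera call; for the wrist camera it gives the pose at the moment of the call.
- workorder.sign_off(): hands the job in; it is judged then, once.
The state is a dict: "time_s": time; "joint_positions": joint angles; "qvel": joint speeds; "joint_torque": joint torques, N m; "eef_pos": TCP position; "tool_rot": TCP orientation; "wrist_force": force on the tool from outside, world axes, zero at the start; "torque": the same for the moment, N m; "gripper_width": opening from 0.0 (shut) to 1.0 (fully open); "gripper_force": force on a finger pad.
Only numpy, scipy, OpenCV 4.12 (cv2) and the standard library are available. Lean on these libraries where they do the work, as an engineer would, in place of code of your own. Each camera call takes 0.05 s, during which the arm holds its last target. There are 200 camera calls.

## Working session

There is one attempt and no reset: what is moved stays moved. The work goes in short steps, Python scripts to look and compute and a tool call to move; the robot and the scene stay as the last step left them, time stands still between calls to the robot, and variables do not carry over. Pictures are saved under pics/ and viewed, at most 10 in all, crops included, and the job is handed in when it is done.

Besides the shell and the picture viewer there is one more tool, called after ">>>" as name(argument=value, ...), one argument or row to a line, values as JSON. move_arm: Moves the arm, as the interface text tells. Its arguments: {"type":"object","properties":{"increments":{"type":"array","items":{"type":"object","properties":{"claw":{"type":"number"},"x":{"type":"number"},"y":{"type":"number"},"z":{"type":"number"},"ax":{"type":"number"},"ay":{"type":"number"},"az":{"type":"number"}}}},"squeeze":{"type":"number"}},"required":["increments"]}

```bash
mkdir -p pics; ls
python3 - <<'E'
from station import telemetry, vision, workorder, robot
import cv2
s=telemetry.sense(); print(s['time_s'],s['eef_pos'],s['tool_rot'],s['wrist_force'],s['gripper_width'],robot.grasp_offset)
for n in('top','side'):
    im=vision.camera(n); cv2.imwrite(f'pics/{n}0.png',im)
    m=vision.camera_model(n); print(n,m)
E
```

```text
pics
0.0 [ 0.23252173 -0.65983971  0.21329475] [-5.41382172e-04  9.85684579e-01  1.68598969e-01 -7.91658896e-05] [-0.4391921   0.72013279  0.16157688] 1.0026718670949502 0.0188
top {'intrinsics': array([[485.0513554 ,   0.        , 311.09323648],
       [  0.        , 485.0513554 , 192.73883781],
       [  0.        ,   0.        ,   1.        ]]), 'R': array([[-0.01857675, -0.99978304, -0.00942187],
       [-0.99154858,  0.01963229, -0.12824191],
       [ 0.12839906,  0.00695992, -0.99169816]]), 't': array([0.00491417, 0.45288295, 1.36121503])}
side {'intrinsics': array([[387.85933889,   0.        , 320.80189623],
       [  0.        , 387.85933889, 192.20935782],
       [  0.        ,   0.        ,   1.        ]]), 'R': array([[-0.85027449, -0.52632133,  0.00437626],
       [-0.37624235,  0.60196486, -0.70432947],
       [ 0.36806927, -0.60051991, -0.70985974]]), 't': array([0.40874388, 0.21376058, 0.88985682])}
```

View pics/top0.png

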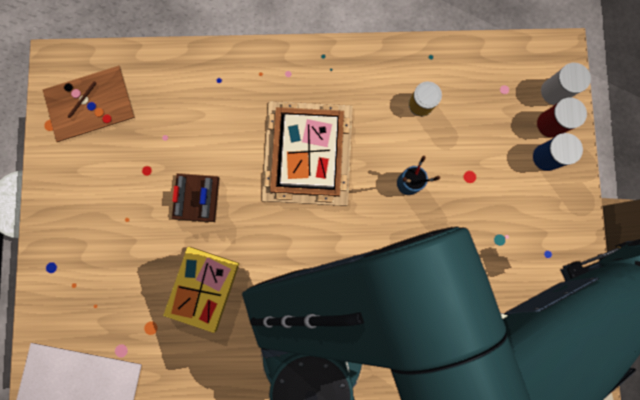

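View pics/side0.png

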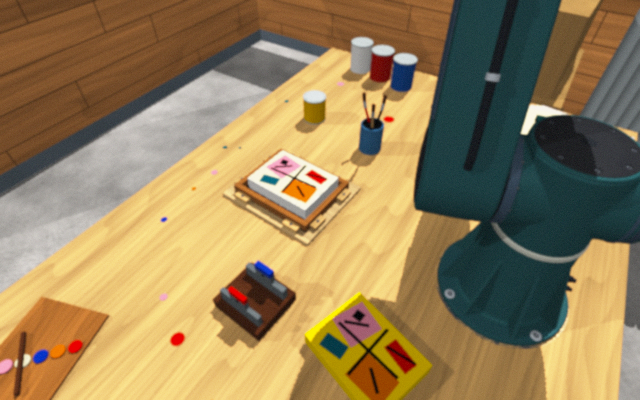

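The top view shows the white panel in the frame at (308,150) and the yellow-edged look-alike loose at (203,290); the white one in the tray is meant. The rack is at (195,198), with the red top at about (178,192) and the blue at (204,192). The jar is at (412,180) and the tin at (427,97). I'll localise these and make one enlarged crop to confirm.

```bash
cat > h.py <<'E'
import numpy as np, cv2
from station import telemetry, vision
def ray(m,px,z):
    K,R,t=m['intrinsics'],np.array(m['R']),np.array(m['t'])
    d=R.T@np.linalg.solve(K,[px[0],px[1],1.]); c=-R.T@t
    return c+d*(z-c[2])/d[2]
def proj(m,X):
    q=m['R']@np.array(X)+m['t']; q=m['intrinsics']@q; return q[:2]/q[2]
def mask(im,col):
    h=cv2.cvtColor(im,cv2.COLOR_BGR2HSV)
    if col=='red': return ((h[...,0]<6)|(h[...,0]>174))&(h[...,1]>170)&(h[...,2]>80)
    if col=='blue': return (h[...,0]>105)&(h[...,0]<130)&(h[...,1]>150)&(h[...,2]>80)
    if col=='white': return (h[...,1]<60)&(h[...,2]>170)
def blob(mk,box=None):
    mk=mk.astype(np.uint8)
    if box: 
        b=np.zeros_like(mk); x0,y0,x1,y1=box; b[y0:y1,x0:x1]=1; mk=mk*b
    cs,_=cv2.findContours(mk,cv2.RETR_EXTERNAL,cv2.CHAIN_APPROX_NONE)
    return max(cs,key=cv2.contourArea)
E
python3 - <<'E'
from h import *
im=cv2.imread('pics/top0.png'); m=vision.camera_model('top')
for c in('red','blue'):
    r=cv2.minAreaRect(blob(mask(im,c),(165,170,222,225))); b=cv2.boxPoints(r)
    print(c,r,ray(m,r[0],.093).round(4),[ray(m,p,.093).round(3)[:2] for p in b])
r=cv2.minAreaRect(blob(cv2.morphologyEx(mask(im,'white').astype(np.uint8),cv2.MORPH_CLOSE,np.ones((25,25))),(270,100,350,200)))
print('panel',r,ray(m,r[0],.054).round(4),[ray(m,p,.054).round(3)[:2] for p in cv2.boxPoints(r)])
for n,p,z in(('rackcorners',(180,175),.03),('',(219,176),.03),('',(216,221),.03),('',(174,219),.03),('jar',(412,180),.095),('tin',(428,96),.087),('tray TL',(269,102),.01),('TR',(353,107),.01),('BR',(347,206),.01),('BL',(262,202),.01)):
    print(n,ray(m,p,z).round(3)[:2])
a=cv2.resize(im[90:235,160:360],None,fx=4,fy=4,interpolation=cv2.INTER_CUBIC); cv2.imwrite('pics/crop0.png',a)
E
```

```text
red ((175.21951293945312, 193.52439880371094), (4.969419002532959, 17.11688804626465), 6.340191841125488) [0.4498 0.3681 0.093 ] [array([0.427, 0.377]), array([0.474, 0.373]), array([0.472, 0.359]), array([0.426, 0.364])]
blue ((202.7705078125, 195.52459716796875), (5.613215923309326, 15.391075134277344), 5.19442892074585) [0.4428 0.2924 0.093 ] [array([0.423, 0.302]), array([0.465, 0.298]), array([0.463, 0.283]), array([0.421, 0.286])]
panel ((308.5756530761719, 149.67575073242188), (52.970733642578125, 68.65943145751953), 3.2704875469207764) [0.5735 0.0009 0.054 ] [array([0.481, 0.083]), array([0.68 , 0.069]), array([ 0.668, -0.082]), array([ 0.469, -0.066])]
rackcorners [0.512 0.374]
 [0.507 0.261]
 [0.377 0.269]
 [0.385 0.389]
jar [ 0.474 -0.281]
tin [ 0.713 -0.338]
tray TL [0.731 0.117]
TR [ 0.71  -0.133]
BR [ 0.415 -0.107]
BL [0.431 0.139]
```

View pics/crop0.png

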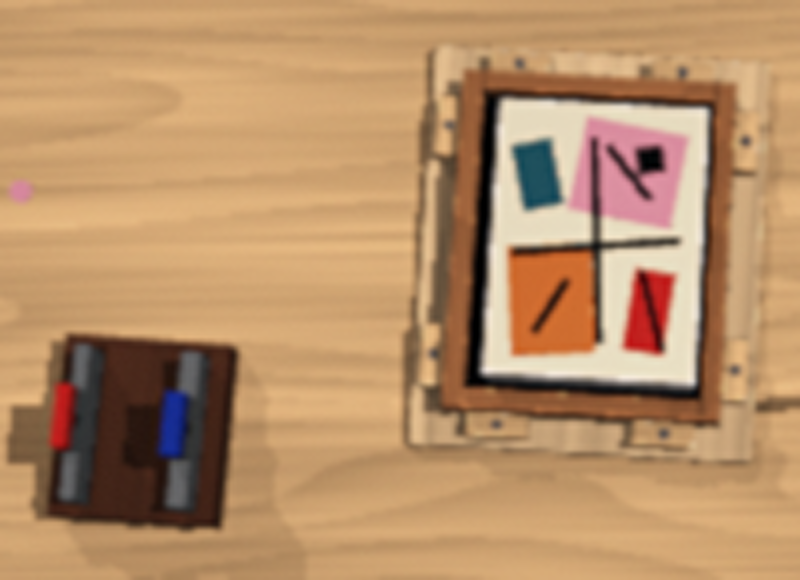

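The crop confirms the wide gap is on the left (+y) side. The red spacer is in the rack's left (+y) slot and the blue is in the right one. Next I move over the frame for a wrist look.

>>> move_arm(
  increments=[
    {"x":3.5,"z":3.5},
    {"x":3.5,"z":3.5},
    {"x":3.5,"z":3.5},
    {"x":1.5,"y":4.4,"az":-0.07},
    {"x":1.5,"y":4.4,"az":-0.07},
    {"x":1.5,"y":4.4,"az":-0.07},
    {"x":1.5,"y":4.4,"az":-0.07},
    {"x":1.5,"y":4.4,"az":-0.07},
    {"x":1.5,"y":4.4,"az":-0.07},
    {"x":1.5,"y":4.4},
    {"x":1.5,"y":4.4},
    {"x":1.5,"y":4.4},
    {"x":1.5,"y":4.4},
    {"x":1.5,"y":4.4},
    {"x":1.5,"y":4.4},
    {"x":1.5,"y":4.4},
    {"x":1.5,"y":4.4},
    {"x":1.5,"y":4.4},
    {"x":0},
  ],
)

```text
invalid input
```

Run:
```python
from h import *
s=telemetry.sense(); m=vision.camera_model('wrist'); im=vision.camera('wrist'); cv2.imwrite('pics/w1.png',im)
import pickle; pickle.dump(m,open('w1.pkl','wb'))
print(s['time_s'],s['eef_pos'],s['tool_rot'],(-m['R'].T@m['t']),m['intrinsics'][0,0],m['R'].round(3))
```

```text
0.1 [ 0.23254798 -0.65985947  0.21333738] [-5.21966382e-04  9.85683890e-01  1.68603063e-01 -6.12296705e-05] [ 0.30503982 -0.63427135  0.38418749] 300.7340182154806 [[ 0.332 -0.943 -0.   ]
 [-0.908 -0.32   0.27 ]
 [-0.255 -0.09  -0.963]]
```

View pics/w1.png

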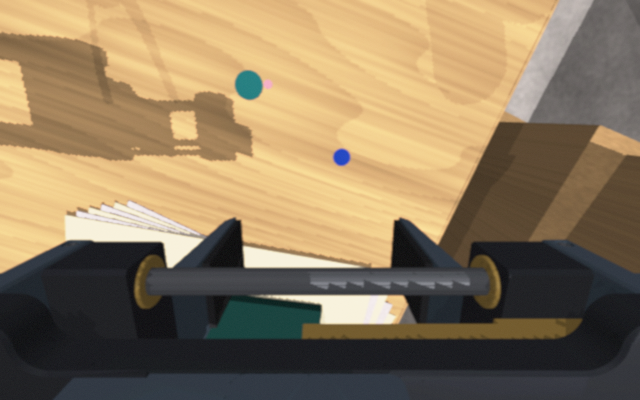

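The wrist view shows only bare table, because the move was refused. I'll resend it with every field filled in.

>>> move_arm(
  increments=[
    {"x":3.5,"y":0,"z":3.5,"ax":0,"ay":0,"az":0,"claw":5},
    {"x":3.5,"y":0,"z":3.5,"ax":0,"ay":0,"az":0,"claw":5},
    {"x":3.5,"y":0,"z":3.5,"ax":0,"ay":0,"az":0,"claw":5},
    {"x":1,"y":4.4,"z":0,"ax":0,"ay":0,"az":-0.07,"claw":5},
    {"x":1,"y":4.4,"z":0,"ax":0,"ay":0,"az":-0.07,"claw":5},
    {"x":1,"y":4.4,"z":0,"ax":0,"ay":0,"az":-0.07,"claw":5},
    {"x":1,"y":4.4,"z":0,"ax":0,"ay":0,"az":-0.07,"claw":5},
    {"x":1,"y":4.4,"z":0,"ax":0,"ay":0,"az":-0.07,"claw":5},
    {"x":1,"y":4.4,"z":0,"ax":0,"ay":0,"az":-0.07,"claw":5},
    {"x":1,"y":4.4,"z":0,"ax":0,"ay":0,"az":0,"claw":5},
    {"x":1,"y":4.4,"z":0,"ax":0,"ay":0,"az":0,"claw":5},
    {"x":1,"y":4.4,"z":0,"ax":0,"ay":0,"az":0,"claw":5},
    {"x":1,"y":4.4,"z":0,"ax":0,"ay":0,"az":0,"claw":5},
    {"x":1,"y":4.4,"z":0,"ax":0,"ay":0,"az":0,"claw":5},
    {"x":1,"y":4.4,"z":0,"ax":0,"ay":0,"az":0,"claw":5},
    {"x":1,"y":4.4,"z":-2,"ax":0,"ay":0,"az":0,"claw":5},
    {"x":1,"y":4.4,"z":-2,"ax":0,"ay":0,"az":0,"claw":5},
    {"x":1,"y":4.4,"z":-2,"ax":0,"ay":0,"az":0,"claw":5},
    {"x":0,"y":0,"z":0,"ax":0,"ay":0,"az":0,"claw":5},
    {"x":0,"y":0,"z":0,"ax":0,"ay":0,"az":0,"claw":5},
  ],
  squeeze=20,
)

```text
time_s: 2.15
eef_pos: [0.4874, 0.0005, 0.2585]
tool_rot: [0.0, 0.999, -0.039, -0.001]
wrist_force: [-0.3, -1.4, 0.8]
gripper_width: 0.547
gripper_force: 0.0
```

Run:
```python
from h import *
s=telemetry.sense(); m=vision.camera_model('wrist'); im=vision.camera('wrist'); cv2.imwrite('pics/w2.png',im)
import pickle; pickle.dump(m,open('w2.pkl','wb'))
print(s['time_s'],s['eef_pos'],s['tool_rot'],s['joint_positions'])
```

```text
2.15 [0.48739395 0.00050676 0.25848531] [ 4.94914215e-05  9.99220405e-01 -3.94745088e-02 -5.85969378e-04] [-4.67244188e-02 -2.29290667e-02  2.12471809e+00 -1.24539243e-04
  1.04097483e+00  1.60310446e+00]
```

View pics/w2.png

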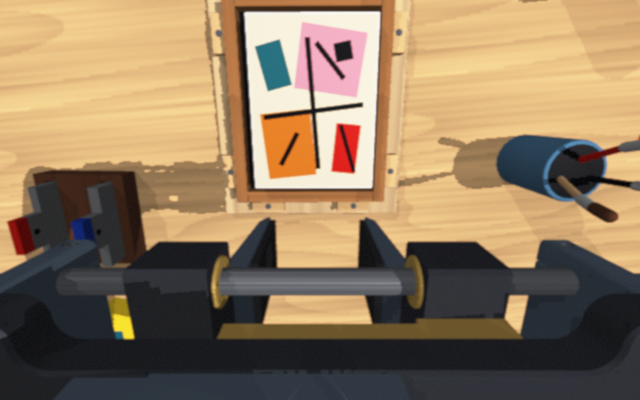

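The wrist view shows the panel at (312,100), with the left rail at x≈230–243 and the right rail at x≈378–392. The dark gap is on the left. I'll fit lines to the rail and panel edges.

```bash
cat > edges.py <<'E'
from h import *
def fit(P):
    P=np.array(P); k=np.ones(len(P),bool)
    for _ in range(4):
        c=np.polyfit(P[k,0],P[k,1],1); r=abs(P[:,1]-np.polyval(c,P[:,0])); k=r<max(.0008,2*np.median(r[k]))
    return c,k.sum(),r[k].std()
def frame_edges(im,m,rows,x0,xm,x1):
    h=cv2.cvtColor(im,cv2.COLOR_BGR2HSV); brown=(h[...,0]>4)&(h[...,0]<16)&(h[...,1]>115)&(h[...,2]>60)&(h[...,2]<190)
    wh=(h[...,1]<60)&(h[...,2]>170)
    E={k:[] for k in('Lout','Lin','Rin','Rout','pL','pR')}
    for v in rows:
        b=np.where(brown[v,x0:x1])[0]+x0; w=np.where(wh[v,x0+15:x1-15])[0]+x0+15
        if len(w)<20: continue
        wl,wr=w.min(),w.max()
        l=b[(b<wl)]; r=b[b>wr]
        if len(l)<4 or len(r)<4: continue
        for n,u,z in(('Lout',l.min()-.5,.036),('Lin',l.max()+.5,.036),('Rin',r.min()-.5,.036),('Rout',r.max()+.5,.036),('pL',wl-.5,.054),('pR',wr+.5,.054)):
            E[n].append(ray(m,(u,v),z)[:2])
    return {n:fit(P) for n,P in E.items() if len(P)>5}
E
python3 - <<'E'
from edges import *; import pickle
im=cv2.imread('pics/w2.png'); m=pickle.load(open('w2.pkl','rb'))
for n,(c,k,s) in frame_edges(im,m,range(15,185,3),205,312,415).items(): print(n,'slope',c[0].round(4),'y@.572',np.polyval(c,.572).round(4),k,s.round(5))
# ends (columns), rail inner/outer at both ends
for u in (270,310,350):
    h=cv2.cvtColor(im,cv2.COLOR_BGR2HSV)[:,u]
    print(u,[tuple(int(a) for a in h[v]) for v in range(0,14)],[ (v,tuple(int(a) for a in h[v])) for v in range(184,216)])
for p,z in(((38,227),.093),):print(ray(m,p,z))
for c in('red','blue'):
    r=cv2.minAreaRect(blob(mask(im,c),(0,190,110,260))); print(c,r,ray(m,r[0],.085))
E
```

```text
Lout slope -0.0737 y@.572 0.1048 56 0.00021
Lin slope -0.0745 y@.572 0.0861 52 0.00022
Rin slope -0.0746 y@.572 -0.0811 57 0.00019
Rout slope -0.076 y@.572 -0.0946 37 0.00021
pL slope -0.0755 y@.572 0.0745 57 0.00017
pR slope -0.0747 y@.572 -0.0762 57 0.00017
270 [(14, 157, 183), (14, 155, 186), (13, 155, 187), (13, 155, 186), (13, 156, 180), (13, 155, 156), (13, 158, 105), (12, 153, 65), (13, 143, 59), (12, 158, 58), (11, 90, 71), (10, 23, 133), (12, 12, 216), (18, 10, 247)] [(184, (24, 29, 245)), (185, (23, 29, 246)), (186, (21, 22, 247)), (187, (16, 14, 239)), (188, (13, 21, 172)), (189, (10, 66, 93)), (190, (13, 150, 78)), (191, (13, 157, 115)), (192, (13, 158, 158)), (193, (13, 155, 173)), (194, (13, 155, 170)), (195, (13, 155, 164)), (196, (13, 156, 159)), (197, (13, 154, 161)), (198, (13, 155, 168)), (199, (13, 156, 176)), (200, (13, 157, 183)), (201, (14, 146, 188)), (202, (15, 125, 192)), (203, (16, 114, 192)), (204, (16, 101, 180)), (205, (16, 85, 156)), (206, (15, 71, 147)), (207, (15, 82, 159)), (208, (16, 98, 190)), (209, (16, 110, 221)), (210, (17, 109, 230)), (211, (18
[... 1474 characters left out ...]
57, 177)), (194, (13, 153, 175)), (195, (13, 156, 173)), (196, (13, 156, 173)), (197, (13, 154, 175)), (198, (13, 155, 181)), (199, (13, 155, 189)), (200, (13, 156, 191)), (201, (14, 141, 195)), (202, (15, 122, 202)), (203, (16, 113, 201)), (204, (16, 106, 190)), (205, (16, 99, 182)), (206, (16, 98, 180)), (207, (16, 105, 195)), (208, (16, 111, 216)), (209, (17, 111, 227)), (210, (18, 110, 230)), (211, (18, 106, 230)), (212, (16, 106, 218)), (213, (16, 109, 195)), (214, (16, 114, 205)), (215, (16, 115, 215))]
[0.46209214 0.33603789 0.093     ]
red ((17.0, 235.5), (35.0, 16.0), 90.0) [0.45082824 0.37352959 0.085     ]
blue ((78.0, 228.5), (21.0, 14.0), 90.0) [0.45387792 0.29615884 0.085     ]
```

>>> move_arm(
  increments=[
    {"x":-1.4,"y":4.5,"z":0,"ax":0,"ay":0,"az":0,"claw":5},
    {"x":-1.4,"y":4.5,"z":0,"ax":0,"ay":0,"az":0,"claw":5},
    {"x":-1.4,"y":4.5,"z":0,"ax":0,"ay":0,"az":0,"claw":5},
    {"x":-1.4,"y":4.5,"z":0,"ax":0,"ay":0,"az":0,"claw":5},
    {"x":-1.4,"y":4.5,"z":0,"ax":0,"ay":0,"az":0,"claw":5},
    {"x":-1.4,"y":4.5,"z":-1,"ax":0,"ay":0,"az":0,"claw":5},
    {"x":-1.4,"y":4.5,"z":-1,"ax":0,"ay":0,"az":0,"claw":5},
    {"x":-1.4,"y":4.5,"z":-1,"ax":0,"ay":0,"az":0,"claw":5},
    {"x":0,"y":0,"z":0,"ax":0,"ay":0,"az":0,"claw":5},
    {"x":0,"y":0,"z":0,"ax":0,"ay":0,"az":0,"claw":5},
  ],
)

```text
time_s: 3.2
eef_pos: [0.3761, 0.3595, 0.2292]
tool_rot: [0.0, 0.999, -0.04, 0.0]
wrist_force: [0.7, 0.1, 0.6]
gripper_width: 0.548
gripper_force: 0.0
```

Run:
```python
from h import *
import pickle
s=telemetry.sense(); m=vision.camera_model('wrist'); im=vision.camera('wrist'); cv2.imwrite('pics/w3.png',im)
pickle.dump(m,open('w3.pkl','wb'))
print(s['time_s'],s['eef_pos'],s['tool_rot'])
for c in('red','blue'):
    b=blob(mask(im,c),(100,0,600,215)); r=cv2.minAreaRect(b); print(c,r,ray(m,r[0],.093).round(4),[ray(m,p,.093).round(4)[:2] for p in cv2.boxPoints(r)])
m2=pickle.load(open('w2.pkl','rb'))
print('panel ends',ray(m2,(310,10.8),.054),ray(m2,(310,188.3),.054),'rail near out',ray(m2,(310,201.5),.036))
```

```text
3.2 [0.37613088 0.35948245 0.22923265] [ 2.14538432e-05  9.99183402e-01 -4.04043781e-02  1.20328601e-04]
red ((302.0, 118.5), (12.0, 47.0), 0.0) [0.4507 0.3685 0.093 ] [array([0.4284, 0.3767]), array([0.473 , 0.3722]), array([0.472 , 0.3607]), array([0.4275, 0.3646])]
blue ((379.0683288574219, 119.30390167236328), (14.433597564697266, 45.44015884399414), 3.2704880237579346) [0.4438 0.2928 0.093 ] [array([0.4228, 0.3019]), array([0.4658, 0.2979]), array([0.464, 0.284]), array([0.4208, 0.2874])]
panel ends [ 0.67457319 -0.00644087  0.054     ] [0.47427725 0.01072616 0.054     ] rail near out [0.45156217 0.01306151 0.036     ]
```

View pics/w3.png

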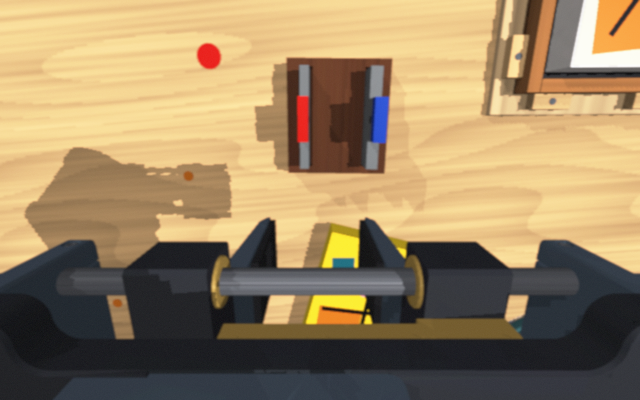

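The wrist view shows red at (302,118) and blue at (380,119), 76 mm apart as specified; red is the target. Now I grasp it.

>>> move_arm(
  increments=[
    {"x":3.7,"y":0.4,"z":0,"ax":0,"ay":0,"az":-0.01,"claw":5},
    {"x":3.8,"y":0.45,"z":0,"ax":0,"ay":0,"az":0,"claw":5},
    {"x":0,"y":0,"z":-4,"ax":0,"ay":0,"az":0,"claw":5},
    {"x":0,"y":0,"z":-4,"ax":0,"ay":0,"az":0,"claw":5},
    {"x":0,"y":0,"z":-4,"ax":0,"ay":0,"az":0,"claw":5},
    {"x":0,"y":0,"z":-3,"ax":0,"ay":0,"az":0,"claw":5},
    {"x":0,"y":0,"z":-1.7,"ax":0,"ay":0,"az":0,"claw":5},
    {"x":0,"y":0,"z":0,"ax":0,"ay":0,"az":0,"claw":5},
    {"x":0,"y":0,"z":0,"ax":0,"ay":0,"az":0,"claw":0.6},
    {"x":0,"y":0,"z":0,"ax":0,"ay":0,"az":0,"claw":0.6},
    {"x":0,"y":0,"z":0,"ax":0,"ay":0,"az":0,"claw":0.6},
    {"x":0,"y":0,"z":0,"ax":0,"ay":0,"az":0,"claw":0.6},
    {"x":0,"y":0,"z":0,"ax":0,"ay":0,"az":0,"claw":0.6},
    {"x":0,"y":0,"z":0,"ax":0,"ay":0,"az":0,"claw":0.6},
  ],
  squeeze=20,
)

```text
time_s: 4.65
eef_pos: [0.4508, 0.3685, 0.0623]
tool_rot: [-0.0, 0.999, -0.046, 0.0]
wrist_force: [-0.7, -0.3, 5.6]
gripper_width: 0.11
gripper_force: 20.0
```

>>> move_arm(
  increments=[
    {"x":0,"y":0,"z":2,"ax":0,"ay":0,"az":0,"claw":0.6},
    {"x":0,"y":0,"z":3,"ax":0,"ay":0,"az":0,"claw":0.6},
    {"x":0,"y":0,"z":4,"ax":0,"ay":0,"az":0,"claw":0.6},
    {"x":0,"y":0,"z":3,"ax":0,"ay":0,"az":0,"claw":0.6},
    {"x":1.8,"y":-4,"z":0,"ax":0,"ay":0,"az":0.017,"claw":0.6},
    {"x":1.8,"y":-4,"z":0,"ax":0,"ay":0,"az":0,"claw":0.6},
    {"x":1.8,"y":-4,"z":0,"ax":0,"ay":0,"az":0,"claw":0.6},
    {"x":1.8,"y":-4,"z":0,"ax":0,"ay":0,"az":0,"claw":0.6},
    {"x":1.8,"y":-4,"z":0,"ax":0,"ay":0,"az":0,"claw":0.6},
    {"x":1.8,"y":-4,"z":0,"ax":0,"ay":0,"az":0,"claw":0.6},
    {"x":1.8,"y":-4,"z":0,"ax":0,"ay":0,"az":0,"claw":0.6},
    {"x":0.4,"y":-0.6,"z":-3,"ax":0,"ay":0,"az":0,"claw":0.6},
    {"x":0,"y":0,"z":-2,"ax":0,"ay":0,"az":0,"claw":0.6},
    {"x":0,"y":0,"z":0,"ax":0,"ay":0,"az":0,"claw":0.6},
    {"x":0,"y":0,"z":0,"ax":0,"ay":0,"az":0,"claw":0.6},
    {"x":0,"y":0,"z":0,"ax":0,"ay":0,"az":0,"claw":0.6},
  ],
)

```text
time_s: 6.25
eef_pos: [0.5812, 0.0827, 0.1331]
tool_rot: [-0.0, 0.999, -0.037, 0.001]
wrist_force: [1.2, 0.1, -1.5]
gripper_width: 0.109
gripper_force: 20.0
```

Run:
```python
from edges import *
import pickle
s=telemetry.sense(); m=vision.camera_model('wrist'); im=vision.camera('wrist'); cv2.imwrite('pics/w4.png',im)
pickle.dump(m,open('w4.pkl','wb'))
print(s['time_s'],s['eef_pos'],s['tool_rot'],s['gripper_width'])
p=s['eef_pos'];print('spacer front bottom corner px',[proj(m,(p[0]+.055*.997,p[1]-.055*.075,p[2]+dz)).round(1) for dz in(-.0043,-.0543)])
```

```text
6.25 [0.58122643 0.08270688 0.13313364] [-9.16343384e-05  9.99323004e-01 -3.67832153e-02  7.21735754e-04] 0.10888329131124491
spacer front bottom corner px [array([317.7, 154.1]), array([317.5, 145.7])]
```

View pics/w4.png

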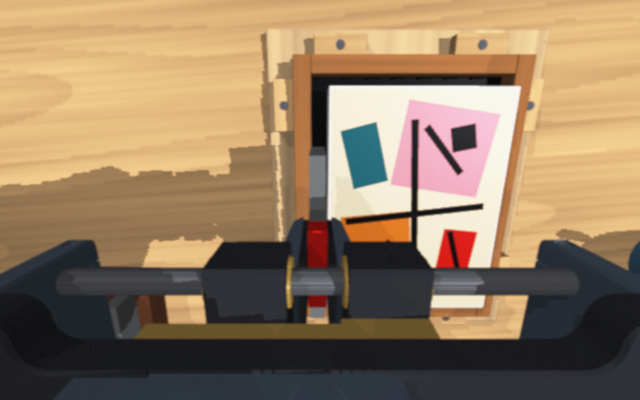

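The spacer hovers over the gap: blade at (318,175), left rail inner edge at x≈311 and panel edge at x≈328. I'll measure these lines from straight above.

Run:
```python
from edges import *
import pickle
im=cv2.imread('pics/w4.png'); m=pickle.load(open('w4.pkl','rb'))
h=cv2.cvtColor(im,cv2.COLOR_BGR2HSV)
for v in(100,120,140,170): print(v,[(u,int(h[v,u,0]),int(h[v,u,1]),int(h[v,u,2])) for u in range(290,332,1)] if v in(120,170) else '')
g=cv2.cvtColor(im,cv2.COLOR_BGR2GRAY).astype(float)
def cross(row,a,b,thr,up):
    s=g[row,a:b]; 
    for i in range(len(s)-1):
        if (s[i]<thr<=s[i+1]) if up else (s[i]>=thr>s[i+1]): return a+i+(thr-s[i])/(s[i+1]-s[i])
R={'rail':[],'pan':[],'out':[]}
for v in range(86,146,2):
    u=cross(v,302,325,60,False)
    if u: R['rail'].append(ray(m,(u,v),.036)[:2])
    u=cross(v,312,345,130,True)
    if u: R['pan'].append(ray(m,(u,v),.054)[:2])
for k in('rail','pan'):
    c,n,sd=fit(R[k]); print(k,c[0].round(4),'y@.58',np.polyval(c,.5812).round(4),'y@.635',np.polyval(c,.635).round(4),n,sd.round(5))
# ends far panel
U=[]
for u in range(340,510,10):
    col=g[60:110,u]; i=np.where((col[:-1]<130)&(col[1:]>=130))[0]
    if len(i): U.append(ray(m,(u,60+i[-1]+.5),.054)[:2])
print('far end x mean',np.mean(U,0).round(4),'slope',np.polyfit(np.array(U)[:,1],np.array(U)[:,0],1))
```

```text
100 
120 [(290, 16, 115, 158), (291, 16, 115, 155), (292, 16, 122, 151), (293, 15, 133, 151), (294, 13, 151, 162), (295, 13, 155, 174), (296, 13, 159, 178), (297, 13, 156, 178), (298, 13, 156, 178), (299, 13, 156, 180), (300, 13, 156, 181), (301, 13, 157, 182), (302, 13, 156, 183), (303, 13, 156, 182), (304, 13, 158, 181), (305, 13, 155, 181), (306, 13, 157, 182), (307, 13, 156, 181), (308, 13, 156, 180), (309, 13, 156, 170), (310, 13, 156, 139), (311, 13, 157, 86), (312, 9, 135, 36), (313, 120, 34, 15), (314, 90, 32, 16), (315, 30, 18, 14), (316, 90, 43, 12), (317, 120, 39, 13), (318, 120, 36, 14), (319, 130, 51, 15), (320, 113, 57, 18), (321, 75, 39, 13), (322, 108, 75, 17), (323, 45, 34, 15), (324, 128, 73, 14), (325, 130, 43, 18), (326, 0, 16, 48), (327, 6, 13, 95), (328, 9, 12, 155), (329, 18, 14, 220), (330, 20, 9, 244), (331, 21, 14, 247)]
140 
170 [(290, 17, 99, 132), (291, 17, 97, 134), (292, 17, 100, 135), (293, 16, 105, 139), (294, 14, 127, 147), (295, 13, 148, 162), (296, 13, 156, 177), (297, 13, 157, 182), (298, 13, 157, 184), (299, 13, 157, 185), (300, 13, 158, 184), (301, 13, 157, 183), (302, 13, 155, 186), (303, 13, 157, 185), (304, 14, 157, 187), (305, 13, 160, 187), (306, 13, 158, 187), (307, 13, 151, 181), (308, 12, 117, 168), (309, 11, 60, 145), (310, 8, 8, 125), (311, 99, 14, 126), (312, 101, 16, 127), (313, 99, 14, 127), (314, 103, 14, 127), (315, 103, 14, 127), (316, 100, 12, 127), (317, 105, 12, 127), (318, 103, 14, 127), (319, 102, 10, 125), (320, 100, 12, 127), (321, 102, 10, 126), (322, 108, 10, 128), (323, 105, 12, 128), (324, 105, 13, 121), (325, 96, 12, 105), (326, 120, 3, 86), (327, 10, 13, 121), (328, 12, 13, 189), (329, 19, 9, 235), (330, 19, 11, 245), (331, 23, 21, 246)]
rail -0.073 y@.58 0.088 y@.635 0.084 30 5e-05
pan -0.0794 y@.58 0.0748 y@.635 0.0705 30 6e-05
far end x mean [ 0.6748 -0.0045] slope [0.07874397 0.6751319 ]
```

>>> move_arm(
  increments=[
    {"x":0,"y":-0.16,"z":0,"ax":0,"ay":0,"az":0,"claw":0.6},
    {"x":0,"y":0,"z":-1,"ax":0,"ay":0,"az":0,"claw":0.6},
    {"x":0,"y":0,"z":-0.7,"ax":0,"ay":0,"az":0,"claw":0.6},
    {"x":0,"y":0,"z":-0.5,"ax":0,"ay":0,"az":0,"claw":0.6},
    {"x":0,"y":0,"z":-0.3,"ax":0,"ay":0,"az":0,"claw":0.6},
    {"x":0,"y":0,"z":-0.3,"ax":0,"ay":0,"az":0,"claw":0.6},
    {"x":0,"y":0,"z":-0.3,"ax":0,"ay":0,"az":0,"claw":0.6},
    {"x":0,"y":0,"z":0,"ax":0,"ay":0,"az":0,"claw":0.6},
  ],
)

```text
time_s: 7.1
eef_pos: [0.5805, 0.0806, 0.1005]
tool_rot: [0.0, 0.999, -0.037, -0.0]
wrist_force: [-0.3, 0.1, -0.4]
gripper_width: 0.107
gripper_force: 20.0
```

>>> move_arm(
  increments=[
    {"x":0,"y":0,"z":-0.3,"ax":0,"ay":0,"az":0,"claw":0.6},
    {"x":0,"y":0,"z":-0.3,"ax":0,"ay":0,"az":0,"claw":0.6},
    {"x":0,"y":0,"z":-0.3,"ax":0,"ay":0,"az":0,"claw":0.6},
    {"x":0,"y":0,"z":-0.3,"ax":0,"ay":0,"az":0,"claw":0.6},
    {"x":0,"y":0,"z":-0.3,"ax":0,"ay":0,"az":0,"claw":0.6},
    {"x":0,"y":0,"z":0,"ax":0,"ay":0,"az":0,"claw":0.6},
  ],
)

```text
time_s: 7.7
eef_pos: [0.5804, 0.0806, 0.0854]
tool_rot: [0.0, 0.999, -0.037, -0.0]
wrist_force: [1.3, -0.1, -0.3]
gripper_width: 0.11
gripper_force: 20.0
```

>>> move_arm(
  increments=[
    {"x":0,"y":0,"z":-0.3,"ax":0,"ay":0,"az":0,"claw":0.6},
    {"x":0,"y":0,"z":-0.3,"ax":0,"ay":0,"az":0,"claw":0.6},
    {"x":0,"y":0,"z":-0.3,"ax":0,"ay":0,"az":0,"claw":0.6},
    {"x":0,"y":0,"z":-0.3,"ax":0,"ay":0,"az":0,"claw":0.6},
    {"x":0,"y":0,"z":-0.2,"ax":0,"ay":0,"az":0,"claw":0.6},
    {"x":0,"y":0,"z":-0.05,"ax":0,"ay":0,"az":0,"claw":0.6},
    {"x":0,"y":0,"z":0,"ax":0,"ay":0,"az":0,"claw":0.6},
  ],
)

```text
time_s: 8.4
eef_pos: [0.5807, 0.0807, 0.0714]
tool_rot: [-0.0, 0.999, -0.037, -0.0]
wrist_force: [0.1, -0.2, -0.9]
gripper_width: 0.112
gripper_force: 20.0
```

>>> move_arm(
  increments=[
    {"x":0,"y":0,"z":-0.07,"ax":0,"ay":0,"az":0,"claw":0.6},
    {"x":0,"y":0,"z":0,"ax":0,"ay":0,"az":0,"claw":0.6},
    {"x":0,"y":0,"z":0,"ax":0,"ay":0,"az":0,"claw":0.6},
    {"x":0,"y":0,"z":0,"ax":0,"ay":0,"az":0,"claw":1.6},
    {"x":0,"y":0,"z":0,"ax":0,"ay":0,"az":0,"claw":2.2},
    {"x":0,"y":0,"z":0,"ax":0,"ay":0,"az":0,"claw":4},
    {"x":0,"y":0,"z":0,"ax":0,"ay":0,"az":0,"claw":4},
    {"x":0,"y":0,"z":0,"ax":0,"ay":0,"az":0,"claw":4},
    {"x":0,"y":0,"z":1.5,"ax":0,"ay":0,"az":0,"claw":4},
    {"x":0,"y":0,"z":3,"ax":0,"ay":0,"az":0,"claw":4},
    {"x":0,"y":0,"z":4,"ax":0,"ay":0,"az":0,"claw":4},
    {"x":-2,"y":0,"z":4,"ax":0,"ay":0,"az":0,"claw":4},
    {"x":0,"y":0,"z":0,"ax":0,"ay":0,"az":0,"claw":4},
    {"x":0,"y":0,"z":0,"ax":0,"ay":0,"az":0,"claw":4},
  ],
)

```text
time_s: 9.8
eef_pos: [0.561, 0.0808, 0.1975]
tool_rot: [-0.0, 0.999, -0.037, 0.001]
wrist_force: [0.1, -0.1, 0.8]
gripper_width: 0.44
gripper_force: 0.0
```

Run:
```python
from h import *
import pickle
s=telemetry.sense(); m=vision.camera_model('wrist'); im=vision.camera('wrist'); cv2.imwrite('pics/w5.png',im)
pickle.dump(m,open('w5.pkl','wb')); print(s['time_s'],s['eef_pos'],s['tool_rot'])
```

```text
9.8 [0.56101692 0.08076469 0.19750538] [-1.89097523e-04  9.99313346e-01 -3.70263699e-02  1.35952827e-03]
```

View pics/w5.png

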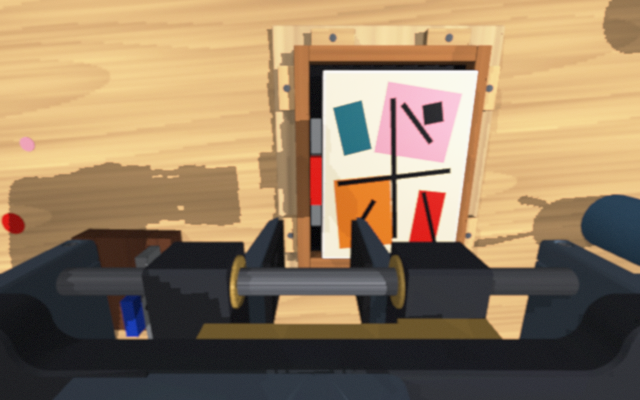

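The spacer stands in the left gap: red top at (316,180), blade from row 119 to about 226. Let me check its mid position and work out the push pose.

Run:
```python
from h import *
import pickle
im=cv2.imread('pics/w5.png'); m=pickle.load(open('w5.pkl','rb'))
r=cv2.minAreaRect(blob(mask(im,'red'),(305,140,326,220))); print(r,ray(m,r[0],.101),[ray(m,p,.101).round(4)[:2] for p in cv2.boxPoints(r)])
g=cv2.cvtColor(im,cv2.COLOR_BGR2GRAY); print(g[110:130,316],g[215:240,316])
print('blade far',ray(m,(316,118.5),.066),'near',ray(m,(316,226.5),.066))
# panel corners
w=cv2.morphologyEx(mask(im,'white').astype(np.uint8),cv2.MORPH_CLOSE,np.ones((41,41)))
b=blob(w,(318,60,485,262)); r=cv2.minAreaRect(b); print(r); P=[ray(m,p,.054)[:2] for p in cv2.boxPoints(r)]; print(np.round(P,4),np.mean(P,0))
a=cv2.approxPolyDP(b,6,True)[:,0]; print(a.tolist(),[ray(m,p,.054)[:2].round(4) for p in a])
```

```text
((315.5, 180.0), (48.0, 11.0), 90.0) [0.58144674 0.08090198 0.101     ] [array([0.6035, 0.0841]), array([0.6027, 0.0744]), array([0.5584, 0.0775]), array([0.5592, 0.0877])]
[ 14  12  12  15  17  16  14  29  77 116 131 130 131 129 130 129 132 129
 131 129] [127 128 127 125 127 125 126 127 127 114  83  41   8  12  12   4   8  11
  12   3   9   7  12   6   9]
blade far [0.63485455 0.0765222  0.066     ] near [0.52350896 0.08492013 0.066     ]
((399.4312744140625, 163.9964599609375), (154.00949096679688, 188.9463348388672), 0.3580940067768097)
[[ 0.4802  0.0815]
 [ 0.6804  0.0663]
 [ 0.6685 -0.0826]
 [ 0.4658 -0.0948]] [ 0.57369228 -0.00740184]
[[324, 71], [322, 257], [390, 250], [337, 247], [336, 178], [396, 178], [393, 241], [454, 241], [477, 71]] [array([0.6786, 0.0655]), array([0.4814, 0.0812]), array([0.4843, 0.0034]), array([0.4925, 0.0634]), array([0.5722, 0.0599]), array([ 0.5675, -0.0038]), array([ 4.952e-01, -1.000e-04]), array([ 0.49  , -0.0688]), array([ 0.6676, -0.0826])]
```

>>> move_arm(
  increments=[
    {"x":0.05,"y":-1.78,"z":0,"ax":0,"ay":0,"az":0.14,"claw":8},
    {"x":0.05,"y":-1.78,"z":0,"ax":0,"ay":0,"az":0.14,"claw":8},
    {"x":0.05,"y":-1.78,"z":0,"ax":0,"ay":0,"az":0.14,"claw":8},
    {"x":0.05,"y":-1.78,"z":0,"ax":0,"ay":0,"az":0.14,"claw":8},
    {"x":0.05,"y":-1.78,"z":0,"ax":0,"ay":0,"az":0.14,"claw":8},
    {"x":0.05,"y":-1.78,"z":0,"ax":0,"ay":0,"az":0.14,"claw":8},
    {"x":0.05,"y":-1.78,"z":0,"ax":0,"ay":0,"az":0.14,"claw":8},
    {"x":0.05,"y":-1.78,"z":0,"ax":0,"ay":0,"az":0.14,"claw":8},
    {"x":0.05,"y":-1.78,"z":0,"ax":0,"ay":0,"az":0.14,"claw":8},
    {"x":0.05,"y":-1.78,"z":0,"ax":0,"ay":0,"az":0.14,"claw":8},
    {"x":0,"y":-1.8,"z":0,"ax":0,"ay":0,"az":0.14,"claw":8},
    {"x":0,"y":0,"z":0,"ax":0,"ay":0,"az":0.03,"claw":8},
    {"x":0,"y":0,"z":-3,"ax":0,"ay":0,"az":0,"claw":8},
    {"x":0,"y":0,"z":-4,"ax":0,"ay":0,"az":0,"claw":8},
    {"x":0,"y":0,"z":-4,"ax":0,"ay":0,"az":0,"claw":8},
    {"x":0,"y":0,"z":-2,"ax":0,"ay":0,"az":0,"claw":8},
    {"x":0,"y":0,"z":-1,"ax":0,"ay":0,"az":0,"claw":8},
    {"x":0,"y":0,"z":0,"ax":0,"ay":0,"az":0,"claw":8},
    {"x":0,"y":0,"z":0,"ax":0,"ay":0,"az":0,"claw":8},
  ],
)

```text
time_s: 11.75
eef_pos: [0.5662, -0.1152, 0.0564]
tool_rot: [0.0, 0.733, 0.68, 0.0]
wrist_force: [-0.7, 0.1, 1.1]
gripper_width: 0.879
gripper_force: 0.0
```

>>> move_arm(
  increments=[
    {"x":0,"y":0,"z":-0.8,"ax":0,"ay":0,"az":0,"claw":8},
    {"x":0,"y":0,"z":-0.7,"ax":0,"ay":0,"az":0,"claw":8},
    {"x":0,"y":0.4,"z":0,"ax":0,"ay":0,"az":0,"claw":8},
    {"x":0,"y":0.4,"z":0,"ax":0,"ay":0,"az":0,"claw":8},
    {"x":0,"y":0.3,"z":0,"ax":0,"ay":0,"az":0,"claw":8},
    {"x":0,"y":0.1,"z":0,"ax":0,"ay":0,"az":0,"claw":8},
    {"x":0,"y":0.1,"z":0,"ax":0,"ay":0,"az":0,"claw":8},
    {"x":0,"y":0.1,"z":0,"ax":0,"ay":0,"az":0,"claw":8},
    {"x":0,"y":0.1,"z":0,"ax":0,"ay":0,"az":0,"claw":8},
    {"x":0,"y":0,"z":0,"ax":0,"ay":0,"az":0,"claw":8},
  ],
)

```text
time_s: 12.75
eef_pos: [0.5657, -0.1003, 0.0408]
tool_rot: [0.0, 0.733, 0.68, 0.0]
wrist_force: [-0.7, -0.1, -0.1]
gripper_width: 0.88
gripper_force: 0.0
```

>>> move_arm(
  increments=[
    {"x":0.007,"y":0.1,"z":0,"ax":0,"ay":0,"az":0,"claw":8},
    {"x":0.007,"y":0.1,"z":0,"ax":0,"ay":0,"az":0,"claw":8},
    {"x":0.007,"y":0.1,"z":0,"ax":0,"ay":0,"az":0,"claw":8},
    {"x":0.007,"y":0.1,"z":0,"ax":0,"ay":0,"az":0,"claw":8},
    {"x":0.007,"y":0.1,"z":0,"ax":0,"ay":0,"az":0,"claw":8},
    {"x":0.007,"y":0.1,"z":0,"ax":0,"ay":0,"az":0,"claw":8},
    {"x":0.007,"y":0.1,"z":0,"ax":0,"ay":0,"az":0,"claw":8},
    {"x":0.007,"y":0.1,"z":0,"ax":0,"ay":0,"az":0,"claw":8},
  ],
)

```text
time_s: 13.55
eef_pos: [0.5662, -0.0923, 0.0407]
tool_rot: [0.0, 0.733, 0.68, -0.0]
wrist_force: [0.4, -0.8, 0.1]
gripper_width: 0.878
gripper_force: 0.7
```

>>> move_arm(
  increments=[
    {"x":0.007,"y":0.1,"z":0,"ax":0,"ay":0,"az":0,"claw":8},
    {"x":0.007,"y":0.1,"z":0,"ax":0,"ay":0,"az":0,"claw":8},
  ],
)

```text
time_s: 13.75
eef_pos: [0.5664, -0.0903, 0.0407]
tool_rot: [0.0, 0.733, 0.68, -0.0]
wrist_force: [0.0, -0.9, -0.6]
gripper_width: 0.877
gripper_force: 0.8
```

>>> move_arm(
  increments=[
    {"x":0.007,"y":0.1,"z":0,"ax":0,"ay":0,"az":0,"claw":8},
  ],
)

```text
time_s: 13.85
eef_pos: [0.5664, -0.0893, 0.0407]
tool_rot: [0.0, 0.733, 0.68, -0.0]
wrist_force: [-1.1, -1.8, 0.3]
gripper_width: 0.878
gripper_force: 0.8
```

>>> move_arm(
  increments=[
    {"x":0.007,"y":0.1,"z":0,"ax":0,"ay":0,"az":0,"claw":8},
  ],
)

```text
time_s: 13.95
eef_pos: [0.5665, -0.0883, 0.0407]
tool_rot: [0.0, 0.733, 0.68, -0.0]
wrist_force: [-1.0, -10.1, -0.6]
gripper_width: 0.876
gripper_force: 5.0
```

>>> move_arm(
  increments=[
    {"x":0,"y":0,"z":0,"ax":0,"ay":0,"az":0,"claw":8},
    {"x":0,"y":0,"z":0,"ax":0,"ay":0,"az":0,"claw":8},
  ],
)

```text
time_s: 14.15
eef_pos: [0.5666, -0.0884, 0.0408]
tool_rot: [0.0, 0.733, 0.68, 0.0]
wrist_force: [0.4, -3.6, -0.1]
gripper_width: 0.88
gripper_force: 1.7
```

Run:
```python
from h import *
import pickle
m=vision.camera_model('wrist'); im=vision.camera('wrist'); s=telemetry.sense(); cv2.imwrite('pics/w6.png',im)
pickle.dump(m,open('w6.pkl','wb')); print(s['time_s'],s['eef_pos'],s['tool_rot'],s['wrist_force'],s['torque'])
```

```text
14.2 [ 0.5665755  -0.08843014  0.04075294] [9.88625323e-05 7.33094295e-01 6.80127007e-01 1.30047383e-05] [ 0.540515   -4.00581959 -1.57015219] [-0.59657542 -0.19910268  0.09717368]
```

View pics/w6.png

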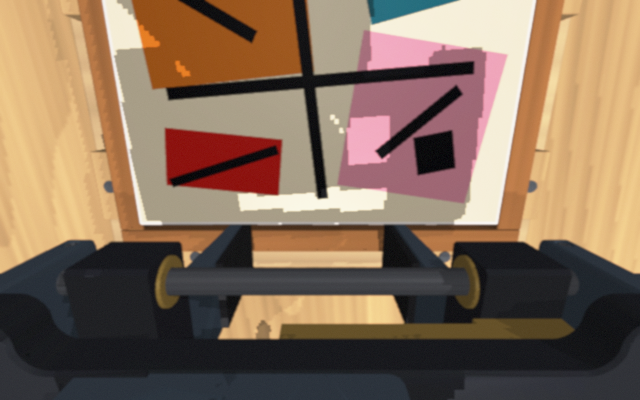

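The wrist view only shows the near side of the panel: its edge is at row 225, parallel to the rail. I'll press on in fine steps.

>>> move_arm(
  increments=[
    {"x":0,"y":0.04,"z":0,"ax":0,"ay":0,"az":0,"claw":8},
    {"x":0,"y":0,"z":0,"ax":0,"ay":0,"az":0,"claw":8},
  ],
)

```text
time_s: 14.4
eef_pos: [0.5666, -0.0884, 0.0408]
tool_rot: [0.0, 0.733, 0.68, -0.0]
wrist_force: [0.2, -8.2, -1.2]
gripper_width: 0.872
gripper_force: 4.0
```

>>> move_arm(
  increments=[
    {"x":0,"y":0.04,"z":0,"ax":0,"ay":0,"az":0,"claw":8},
    {"x":0,"y":0,"z":0,"ax":0,"ay":0,"az":0,"claw":8},
  ],
)

```text
time_s: 14.6
eef_pos: [0.5666, -0.0883, 0.0408]
tool_rot: [0.0, 0.733, 0.68, -0.0]
wrist_force: [-1.2, -12.4, -1.3]
gripper_width: 0.875
gripper_force: 6.1
```

Run:
```python
from h import *
im=vision.camera('top'); cv2.imwrite('pics/t6.png',im); im2=vision.camera('side'); s=telemetry.sense(); print(s['eef_pos'],s['wrist_force'])
a=cv2.resize(im[90:215,255:365],None,fx=3.6,fy=4.6,interpolation=cv2.INTER_CUBIC); b=cv2.resize(im2[130:245,215:365],(400,575),interpolation=cv2.INTER_CUBIC)[:, :]
b=cv2.resize(im2[130:245,215:365],None,fx=2.6,fy=5,interpolation=cv2.INTER_CUBIC); a=cv2.resize(a,(396,575)); cv2.imwrite('pics/c6.png',np.hstack([a,b]))
```

```text
[ 0.56659986 -0.08830512  0.04079823] [ -0.74567918 -12.5986928   -1.53173586]
```

View pics/c6.png

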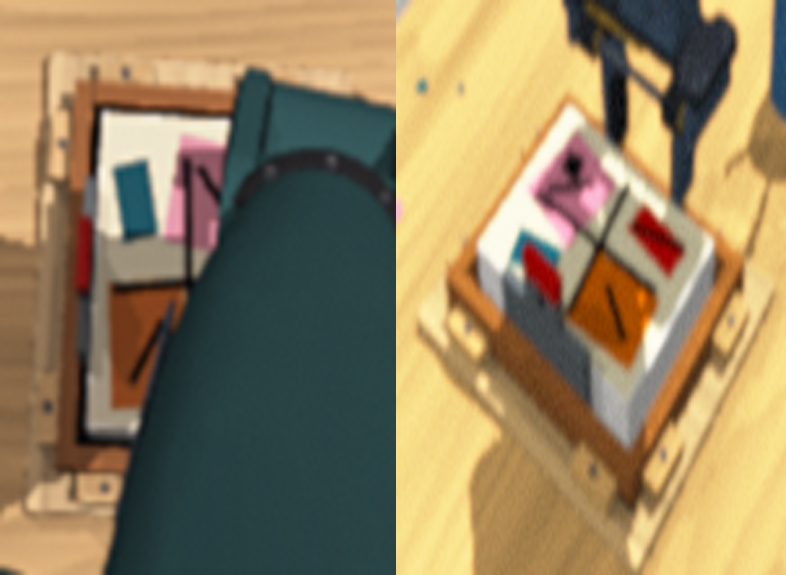

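The crops show the spacer upright in the left gap and parallel to the rail, with the panel up against it. The contact is stiff: 12.5 N with no further motion. I'll check the push stays steady, then hand in.

>>> move_arm(
  increments=[
    {"x":0,"y":0.01,"z":0,"ax":0,"ay":0,"az":0,"claw":8},
    {"x":0,"y":0,"z":0,"ax":0,"ay":0,"az":0,"claw":8},
    {"x":0,"y":0,"z":0,"ax":0,"ay":0,"az":0,"claw":8},
    {"x":0,"y":0,"z":0,"ax":0,"ay":0,"az":0,"claw":8},
    {"x":0,"y":0,"z":0,"ax":0,"ay":0,"az":0,"claw":8},
  ],
)

```text
time_s: 15.2
eef_pos: [0.5666, -0.0883, 0.0408]
tool_rot: [0.001, 0.733, 0.68, -0.0]
wrist_force: [-0.4, -13.3, -1.1]
gripper_width: 0.877
gripper_force: 6.6
```

Run:
```python
from station import telemetry, workorder
s=telemetry.sense(); print(s['eef_pos'],s['wrist_force'],s['torque'])
if 8<-s['wrist_force'][1]<22: print(workorder.sign_off())
```

```text
[ 0.56660884 -0.0882911   0.04081145] [ -0.37749687 -13.31155528  -1.09314857] [-2.38897232  0.04909672  0.0536291 ]
the job is handed in; nothing more can be done
None
```

The job is handed in at about 15 s: the red spacer stands in the wide gap, and the panel is pressed up against it with a steady push of about 13 N. The sign-off returned no verdict.

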